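Turn the wrong-way brush end for end in the drying rest

ROBOT

A 6-joint arm with a two-finger parallel gripper is mounted at the origin on the work surface; the furniture and walls round the work are solid. World frame = base frame: x ahead of the robot, y to its left, z up, the work surface at z = 0. Lengths are in m, angles in rad, forces in N, time in s.
With the tool pointing down it reaches from about 0.35 to 0.775 m from the base axis. Payload 7.3 kg.
Tool frame: the origin (TCP) lies between the finger pads; the fingertips stand ahead of it and the grasp point (between the pads) lies 6 mm ahead of it (robot.tip_extent is the x of the fingertips in the tool frame, in m); x points along the fingers, z is the direction in which the jaws open and shut, and the axes are right-handed (so a half turn about x gives the same grasp; the last joint's range is limited). The gripper opens to 92 mm and grips with 3 to 60 N. Pads are 19 mm wide; open, the fingers measure 130 mm over their backs; the gripper's body (75 mm by 190 mm) begins 47 mm behind the grasp point.
Start: joints at [-1.384, 0.342, 1.524, -0, 1.275, -0.146], TCP at [0.172, -0.496, 0.252] pointing down, gripper open.
Joint ranges: [-2.53, 2.53], [-0.77, 2.02], [0.04, 2.7], [-1, 4.14], [0.28, 2.66], [-3.11, 3.11]. Speed limits (rad/s): [2.57, 2.57, 3.14, 3.14, 3.14, 3.14].

INTERFACE

Orientations are given as [roll, pitch, yaw] about the fixed x, y, z axes, in that order (R = Rz(yaw) Ry(pitch) Rx(roll)).
In Python, from cell import robot gives the robot as it stands. The module is installed in compiled form; this text tells all that it offers.
- The arm moves only by the shell command python3 -m creep 'ROWS' [FORCE]. ROWS is JSON, a list of rows, each an object with "translation": the shift along the tool's x, y, z in m, a list of three; "twist": the turn, a rotation vector about the tool's x, y, z in rad, a list of three; "hand": the opening in per cent of the stroke, from 0 (shut) to 100 (fully open). A call has 1 to 5 rows; each row is the pose to reach, as a shift and turn from the pose measured when the call began, along the tool's axes at that moment; what a row does not reach only later rows make up. A row lasts 1/10 s, in which the tool goes at most 50 mm and 8.59 degrees, less where a joint would pass 70% of its speed; a pose out of reach is approached as far as the arm can. A call with a gripper value outside its range is refused whole. The fingers move at their own pace and stop on an object; FORCE is the grip in N (left out, the last holds). Time passes only in rows, so rows that repeat a pose let the fingers close. It gives the time, the measured TCP pose, the force and the opening at its end, in the units of the state.
- robot.observe(): the state, without advancing time (a new reading comes with each control period).
- robot.read_camera(name): name is "scene" or "top"; returns the picture (420x560x3 uint8, blue, green, red); there is no depth.
- robot.calibration(name): a dict with "intrinsics" (3x3 intrinsics, pixels), "dist" ([k1, k2, p1, p2, k3] as OpenCV has them; the pictures are not rectified), "cam_to_world" (4x4, takes a point from camera to world coordinates). Camera axes: x right, y up, looking along -z (the intrinsics and any distortion apply to the point x, -y, -z); pixel columns grow to the right and rows downward; lengths in m; the calibration is good to about 2 mm. A picture is of the moment at which its call begins. calibration takes no time and is no camera call.
- robot.hand_in(): hands the job in, once; it reports no verdict.
The state is a dict: "time": time; "qpos": joint angles; "qvel": joint speeds; "joint_efforts": joint torques, N m; "tool_pos": TCP position; "tool_rot": TCP orientation; "contact_force": force on the tool from outside, world axes, zero at the start; "torque": the same for the moment, N m; "opening": finger opening in m.
Only numpy, scipy, OpenCV 4.12 (cv2) and the standard library are available. Lean on these libraries where they do the work, as an engineer would, in place of code of your own. Each camera call takes 0.05 s, during which the arm holds its last target. There are 200 camera calls.

TASK

Three brushes are drying on the wooden brush rest, but the teal-green one lies the wrong way round. Turn it end for end and lay it back in the rest, in the groove left empty, so that its bristles hang over the steel drip tray like those of the other two. Leave the other two brushes as they lie.

Things in the scene. Friction and masses are not known exactly. Their poses are not given: they have to be found in the camera images.
- green_brush: Loose stencil brush, teal-green handle, dark bristle tip, 212 x 20 x 20 mm, about 30 g. Origin: mid-length, on its underside, 10 mm below its centre line. Its x axis runs along it: bristles at the +x end, bare handle end at -x. Starts level in a groove of the rest, bristles away from the tray. Grip it across its 20 mm width, from above, at mid-length between the rails.
- brush_rest: Fixed rest with a steel drip tray (14 mm high) at one end. Origin: on the table at mid-width, under the tray (x -20 to +36 mm); +x points along the grooves from board to tray. Board top 8 mm above the table. Notched rails, 16 mm thick, at x -150 and -30 mm. Grooves at y -85, 0, +85 mm: 34 mm wide, floor 28 mm, walls to 44 mm above the table. A laid brush has its middle at x -90 mm.
- orange_brush: A loose round stencil brush with an orange-brown handle, 212 x 21 x 21 mm, resting the right way round in another groove of the rest, bristles over the steel tray. Bystander: leave it as it lies. Origin and axes as for the teal-green brush (bristles at its own +x end).
- pale_brush: A loose round stencil brush with a pale bare-wood handle, 212 x 18 x 18 mm, resting the right way round in another groove of the rest, bristles over the steel tray. Bystander: leave it as it lies. Origin and axes as for the teal-green brush (bristles at its own +x end).
Not all that is in view belongs to the job. What is shaped like the green_brush but blue or pink is not meant.

How it is judged:
By the outcome, as a careful person would: the job done as asked, in the order asked, and still so for the second after the job is handed in, with the robot touching nothing.
It also fails if it takes over 40 s, if anything falls off the work surface, if the arm or the gripper's body presses on something with over 40 N, if the wrist force passes 120 N, or if a joint passes its speed limit or range.

## Working session

There is one attempt and no reset: what is moved stays moved. The work goes in short steps, Python scripts to look and compute and a shell command to move; the robot and the scene stay as the last step left them, time stands still between calls to the robot, and variables do not carry over. Pictures are saved under pics/ and viewed, about 8 in all and at most 12, crops included, and the job is handed in when it is done.

```bash
mkdir -p pics
python3 - <<'E'
from cell import robot
import cv2
s=robot.observe(); print({k:s[k] for k in('time','tool_pos','tool_rot','opening','qpos')}, robot.tip_extent)
for n in('top','scene'):
    cv2.imwrite(f'pics/{n}0.png',robot.read_camera(n)); c=robot.calibration(n); print(n,c)
E
```

```text
{'time': 0.0, 'tool_pos': array([ 0.1714578 , -0.49581646,  0.25104306]), 'tool_rot': array([2.99067897, 1.56924364, 1.75264099]), 'opening': 0.09195636912202546, 'qpos': array([-1.38401178e+00,  3.42717550e-01,  1.52503009e+00,  8.01731366e-06,
        1.27539768e+00, -1.45976143e-01])} 0.025
top {'intrinsics': array([[513.97978497,   0.        , 289.24477798],
       [  0.        , 513.97978497, 206.12139689],
       [  0.        ,   0.        ,   1.        ]]), 'dist': array([-0.01464738,  0.        ,  0.        ,  0.        ,  0.        ]), 'cam_to_world': array([[-1.11352184e-03,  9.98834442e-01, -4.82547064e-02,
         4.11188306e-01],
       [-9.99957585e-01, -6.71000469e-04,  9.18576164e-03,
        -5.93719233e-03],
       [ 9.14267617e-03,  4.82628883e-02,  9.98792824e-01,
         1.28442819e+00],
       [ 0.00000000e+00,  0.00000000e+00,  0.00000000e+00,
         1.00000000e+00]])}
scene {'intrinsics': array([[452.39008257,   0.        , 277.93894682],
       [  0.        , 452.39008257, 203.26125548],
       [  0.        ,   0.        ,   1.        ]]), 'dist': array([-0.14577946,  0.        ,  0.        ,  0.        ,  0.        ]), 'cam_to_world': array([[-0.84874187,  0.36755733, -0.38018266,  0.1403384 ],
       [-0.52834126, -0.55923412,  0.63883699,  0.59454876],
       [ 0.0221981 ,  0.74307389,  0.66884112,  0.68067511],
       [ 0.        ,  0.        ,  0.        ,  1.        ]])}
```

View pics/top0.png

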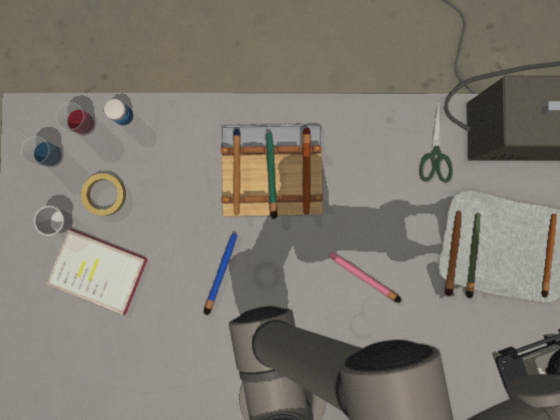

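View pics/scene0.png

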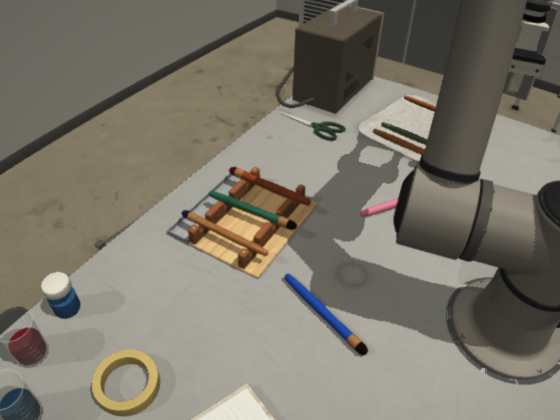

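The top view shows the rest with its tray at the top (+x), around pixels (222–322, 125–215). The teal brush is in the middle groove from (269,131) to its dark bristles at (274,215), pointing away from the tray. The blue and pink brushes and the towel are distractors. The scene view agrees.

```bash
cat > h.py <<'E'
from cell import robot
import cv2, numpy as np
from scipy.spatial.transform import Rotation as Ro
def world(n,px,z):
    c=robot.calibration(n); T=c['cam_to_world']
    u=cv2.undistortPoints(np.array(px,float).reshape(-1,1,2),c['intrinsics'],c['dist']).reshape(-1,2)
    d=np.c_[u[:,0],-u[:,1],-np.ones(len(u))]@T[:3,:3].T; o=T[:3,3]
    return o+d*((np.asarray(z)-o[2])/d[:,2])[:,None]
def green(n,z=.038,roi=(215,120,330,235)):
    im=robot.read_camera(n); h=cv2.cvtColor(im,cv2.COLOR_BGR2HSV)
    m=cv2.inRange(h,(70,90,25),(98,255,255))
    k,l,st,ce=cv2.connectedComponentsWithStats(m)
    return im,[(st[i].tolist(),ce[i].round(1).tolist()) for i in range(1,k) if st[i][4]>80],l
def R(s=None):
    return Ro.from_euler('xyz',(s or robot.observe())['tool_rot']).as_matrix()
def to(pos,Rt):
    s=robot.observe(); r=R(s); p=np.array(s['tool_pos'])
    print('t',round(s['time'],2),'pos',p.round(4),'shift',(r.T@(np.array(pos)-p)).round(4),'twist',Ro.from_matrix(r.T@Rt).as_rotvec().round(4),'q',np.round(s['qpos'],3),'F',np.round(s['contact_force'],1),'open',round(s['opening'],4))
E
python3 - <<'E'
from h import *
im,b,l=green('top'); print(b)
print(R().round(3))
# handle axis of the green component
i=max((k for k in range(1,l.max()+1)),key=lambda k:(l==k).sum()) 
print(world('top',[(269,131),(274,215),(272,173),(236,131),(236,213),(306,129),(306,212)],[.038]*7).round(4))
print(world('top',[(222,216),(322,216)],[.008]*2).round(4), world('top',[(222,125),(322,124)],[.014]*2).round(4))
cv2.imwrite('pics/crop.png',cv2.resize(im[115:230,205:340],None,fx=5,fy=5,interpolation=cv2.INTER_CUBIC))
E
```

```text
[([267, 133, 9, 69, 356], [270.7, 167.5])]
[[-0.     0.945  0.327]
 [ 0.001  0.327 -0.945]
 [-1.     0.    -0.001]]
[[ 0.6553  0.0319  0.038 ]
 [ 0.4499  0.0196  0.038 ]
 [ 0.5522  0.0245  0.038 ]
 [ 0.6553  0.1125  0.038 ]
 [ 0.4548  0.1117  0.038 ]
 [ 0.6603 -0.0586  0.038 ]
 [ 0.4571 -0.0581  0.038 ]]
[[ 0.4484  0.1492  0.008 ]
 [ 0.4482 -0.0991  0.008 ]] [[ 0.6751  0.1498  0.014 ]
 [ 0.6778 -0.0996  0.014 ]]
```

View pics/crop.png

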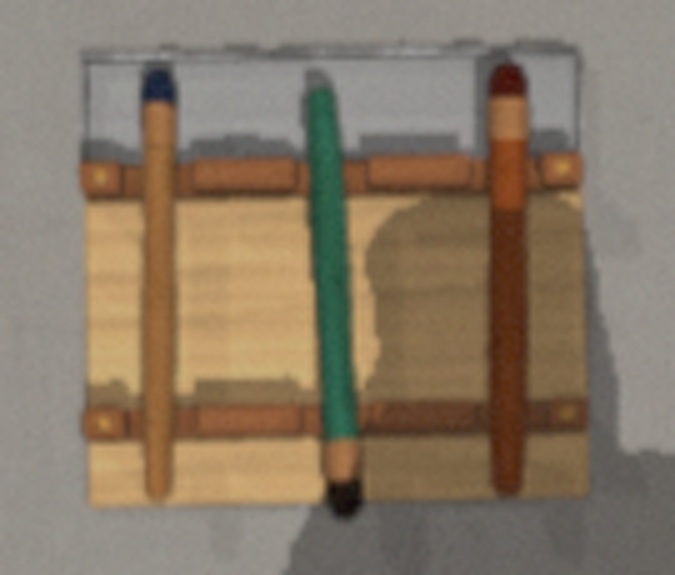

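The crop confirms it. The teal brush's handle tip is at about (268.6,129.4) in full-frame pixels and its bristle tip at (273.8,217.4). The middle groove is centred at crop (332,172) and (337,418).

```bash
cat > plan.py <<'E'
from h import *
f=lambda p,z:world('top',np.array(p)/5+[205,115],[z]*len(p))
g=f([(318,74),(344,512)],.038); gv=f([(332,172),(337,418)],.044); rl=f([(85,178),(580,165),(85,422),(588,412)],.044)
mid=g.mean(0); psi=np.arctan2(*(g[0]-g[1])[1::-1]); yaw=np.arctan2(*(gv[0]-gv[1])[1::-1])
def down(a): # jaw axis at world angle a
    x=np.array([0,0,-1.]); z=np.array([np.cos(a),np.sin(a),0]); return np.c_[x,np.cross(z,x),z]
tgt=gv.mean(0)
E
python3 - <<'E'
from plan import *
print(g.round(4),mid.round(4),psi,gv.round(4),yaw); print(rl.round(4))
to([mid[0],mid[1],.15],down(-np.pi/2+psi))
E
```

```text
[[0.6583 0.0329 0.038 ]
 [0.4441 0.0201 0.038 ]] [0.5512 0.0265 0.038 ] 0.05966305408502448 [[0.6091 0.0258 0.044 ]
 [0.4893 0.0234 0.044 ]] 0.02080653986222569
[[ 0.6061  0.1457  0.044 ]
 [ 0.6126 -0.0947  0.044 ]
 [ 0.4875  0.1451  0.044 ]
 [ 0.4922 -0.0981  0.044 ]]
t 0.15 pos [ 0.1715 -0.4959  0.2512] shift [ 0.1017  0.5295 -0.3695] twist [ 0.2732 -0.0012 -0.    ] q [-1.384  0.343  1.525 -0.     1.275 -0.146] F [-0.8  0.   0.4] open 0.0917
```

```bash
python3 -m creep '[{"translation":[0,0.53,-0.37],"twist":[0.27,0,0],"hand":60},{"translation":[0,0.53,-0.37],"twist":[0.27,0,0],"hand":60},{"translation":[0,0.53,-0.37],"twist":[0.27,0,0],"hand":60},{"translation":[0,0.53,-0.37],"twist":[0.27,0,0],"hand":60},{"translation":[0,0.53,-0.37],"twist":[0.27,0,0],"hand":60}]' 20
python3 -c "
from plan import *
to([mid[0],mid[1],.15],down(-np.pi/2+psi))"
```

```text
time: 0.65
tool_pos: [0.3185, -0.293, 0.2517]
tool_rot: [-3.078, 1.57, 1.697]
contact_force: [0.9, -0.6, 0.2]
opening: 0.0574
t 0.65 pos [ 0.3185 -0.293   0.2517] shift [ 0.102   0.252  -0.3043] twist [ 0.0025 -0.0012  0.0001] q [-9.210e-01  1.730e-01  1.756e+00  1.000e-03  1.213e+00  5.870e-01] F [ 0.9 -0.6  0.2] open 0.0574
```

```bash
python3 -m creep '[{"translation":[0.0,0.252,-0.304],"twist":[0,0,0],"hand":60},{"translation":[0.0,0.252,-0.304],"twist":[0,0,0],"hand":60},{"translation":[0.0,0.252,-0.304],"twist":[0,0,0],"hand":60},{"translation":[0.0,0.252,-0.304],"twist":[0,0,0],"hand":60},{"translation":[0.03,0.252,-0.304],"twist":[0,0,0],"hand":60}]' >/dev/null
python3 -c "
from plan import *
to([mid[0],mid[1],.12],down(-np.pi/2+psi))"
```

```text
t 1.15 pos [ 0.4659 -0.0912  0.2451] shift [ 0.1253  0.0922 -0.1121] twist [ 0.0026 -0.0003 -0.0018] q [-3.560e-01  2.550e-01  1.668e+00  1.000e-03  1.217e+00  1.153e+00] F [ 0.5 -0.1  0.1] open 0.0548
```

```bash
python3 -m creep '[{"translation":[0.03,0.092,-0.112],"twist":[0,0,0],"hand":60},{"translation":[0.06,0.092,-0.112],"twist":[0,0,0],"hand":60},{"translation":[0.125,0.092,-0.112],"twist":[0,0,0],"hand":60},{"translation":[0.125,0.092,-0.112],"twist":[0,0,0],"hand":60},{"translation":[0.125,0.092,-0.112],"twist":[0,0,0],"hand":60}]' >/dev/null
python3 - <<'E'
from plan import *
to([mid[0],mid[1],.044],down(-np.pi/2+psi))
a=robot.read_camera('top')[110:240,200:350]; b=robot.read_camera('scene')[130:300,140:340]
cv2.imwrite('pics/pre.png',np.hstack([cv2.resize(x,(400,400),interpolation=cv2.INTER_CUBIC) for x in(a,b)]))
E
```

```text
t 1.65 pos [0.5487 0.0287 0.1148] shift [0.0708 0.0029 0.0026] twist [ 0.0054 -0.0022  0.008 ] q [-8.800e-02  5.340e-01  1.630e+00  1.000e-03  9.860e-01  1.417e+00] F [-0.5 -0.4 -0.1] open 0.0551
```

View pics/pre.png

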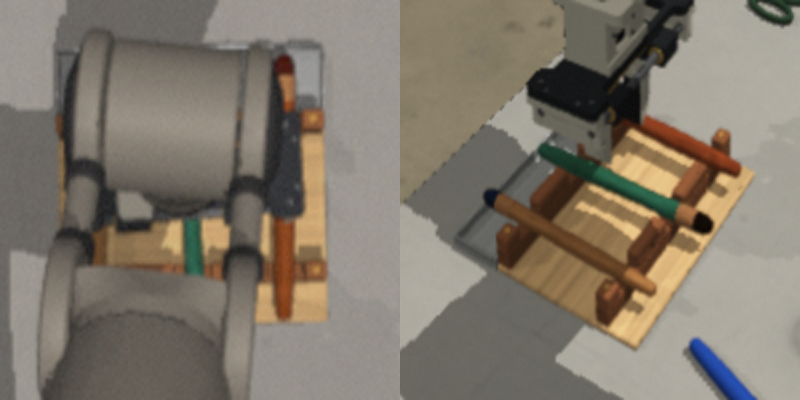

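The scene view (right) shows the open fingers above the teal brush, at about mid-length between the rails. The neighbouring brushes are clear.

```bash
python3 -m creep '[{"translation":[0.03,0.003,0.0025],"twist":[0,0,0],"hand":60},{"translation":[0.055,0.003,0.0025],"twist":[0,0,0],"hand":60},{"translation":[0.071,0.003,0.0025],"twist":[0,0,0],"hand":60},{"translation":[0.071,0.003,0.0025],"twist":[0,0,0],"hand":60},{"translation":[0.071,0.003,0.0025],"twist":[0,0,0],"hand":60}]' 
python3 -m creep '[{"translation":[0,0,0],"twist":[0,0,0],"hand":0},{"translation":[0,0,0],"twist":[0,0,0],"hand":0},{"translation":[0,0,0],"twist":[0,0,0],"hand":0},{"translation":[0,0,0],"twist":[0,0,0],"hand":0},{"translation":[0,0,0],"twist":[0,0,0],"hand":0}]' 20
python3 -c "
from plan import *
to([tgt[0],tgt[1],.15],down(-np.pi/2+psi))"
```

```text
time: 2.25
tool_pos: [0.5543, 0.0234, 0.0504]
tool_rot: [1.571, 1.569, 0.063]
contact_force: [0.0, -0.1, 0.7]
opening: 0.0551
time: 2.75
tool_pos: [0.5543, 0.0234, 0.0506]
tool_rot: [1.549, 1.569, 0.041]
contact_force: [0.4, 0.4, -0.2]
opening: 0.0202
t 2.75 pos [0.5543 0.0234 0.0506] shift [-0.0994 -0.0049 -0.0015] twist [ 0.003   0.     -0.0016] q [-0.096  0.629  1.674  0.     0.837  1.412] F [ 0.4  0.4 -0.2] open 0.0202
```

Gripped: the opening is 20.2 mm. Lift.

```bash
python3 -m creep '[{"translation":[-0.03,0,0],"twist":[0,0,0],"hand":0},{"translation":[-0.06,0,0],"twist":[0,0,0],"hand":0},{"translation":[-0.11,0,0],"twist":[0,0,0],"hand":0},{"translation":[-0.13,0,0],"twist":[0,0,0],"hand":0},{"translation":[-0.13,0,0],"twist":[0,0,0],"hand":0}]' 30
python3 - <<'E'
from plan import *
to([tgt[0],tgt[1],.17],down(np.pi/2+yaw-.001))
b=robot.read_camera('scene')[80:300,120:380]
cv2.imwrite('pics/lift.png',cv2.resize(b,None,fx=2,fy=2,interpolation=cv2.INTER_CUBIC))
E
```

```text
time: 3.25
tool_pos: [0.5559, 0.0234, 0.1841]
tool_rot: [1.444, 1.562, -0.064]
contact_force: [-0.1, -0.6, -0.7]
opening: 0.0196
t 3.25 pos [0.5559 0.0234 0.1841] shift [ 0.014  -0.0067 -0.0016] twist [-3.0984e+00  1.3200e-02  1.4000e-03] q [-0.096  0.456  1.544  0.     1.133  1.412] F [-0.1 -0.6 -0.7] open 0.0196
```

View pics/lift.png

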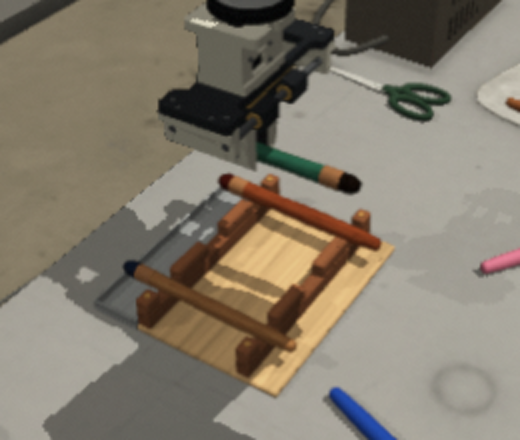

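The brush is held level and well clear (bristles at (348,183) in the crop). The middle groove is now empty. Next the half turn, by negative twist about tool x, which takes joint 6 from 1.41 toward −1.69.

```bash
python3 -m creep '[{"translation":[0,0,0],"twist":[-0.15,0,0],"hand":0},{"translation":[0,0,0],"twist":[-0.3,0,0],"hand":0},{"translation":[0,0,0],"twist":[-0.45,0,0],"hand":0},{"translation":[0,0,0],"twist":[-0.6,0,0],"hand":0},{"translation":[0,0,0],"twist":[-0.75,0,0],"hand":0}]' | head -3
python3 -m creep '[{"translation":[0,0,0],"twist":[-0.15,0,0],"hand":0},{"translation":[0,0,0],"twist":[-0.3,0,0],"hand":0},{"translation":[0,0,0],"twist":[-0.45,0,0],"hand":0},{"translation":[0,0,0],"twist":[-0.6,0,0],"hand":0},{"translation":[0,0,0],"twist":[-0.75,0,0],"hand":0}]' | head -3
python3 -m creep '[{"translation":[0,0,0],"twist":[-0.15,0,0],"hand":0},{"translation":[0,0,0],"twist":[-0.3,0,0],"hand":0},{"translation":[0,0,0],"twist":[-0.45,0,0],"hand":0},{"translation":[0,0,0],"twist":[-0.6,0,0],"hand":0},{"translation":[0,0,0],"twist":[-0.75,0,0],"hand":0}]' | head -3
python3 - <<'E'
from plan import *
to([tgt[0],tgt[1],.17],down(np.pi/2+yaw-.001))
E
```

```text
time: 3.8
tool_pos: [0.5536, 0.0236, 0.1795]
tool_rot: [1.374, 1.57, 0.622]
time: 4.3
tool_pos: [0.5525, 0.0237, 0.1772]
tool_rot: [3.002, 1.567, 3.0]
time: 4.8
tool_pos: [0.5514, 0.0238, 0.1749]
tool_rot: [2.275, 1.563, 3.023]
t 4.8 pos [0.5514 0.0238 0.1749] shift [ 0.0049  0.0021 -0.0011] twist [-0.8426 -0.0023 -0.0079] q [-0.096  0.466  1.555  0.     1.128 -0.844] F [ 0.3 -0.2  0.1] open 0.0195
```

```bash
python3 -m creep '[{"translation":[0,0,0],"twist":[-0.15,0,0],"hand":0},{"translation":[0,0,0],"twist":[-0.3,0,0],"hand":0},{"translation":[0,0,0],"twist":[-0.45,0,0],"hand":0},{"translation":[0,0,0],"twist":[-0.6,0,0],"hand":0},{"translation":[0,0,0],"twist":[-0.75,0,0],"hand":0}]' | head -3
python3 -m creep '[{"translation":[0.01,0.005,-0.001],"twist":[-0.10,0,0],"hand":0},{"translation":[0.04,0.005,-0.001],"twist":[-0.1,0,0],"hand":0},{"translation":[0.04,0.005,-0.001],"twist":[-0.1,0,0],"hand":0},{"translation":[0.04,0.005,-0.001],"twist":[-0.1,0,0],"hand":0},{"translation":[0.04,0.005,-0.001],"twist":[-0.1,0,0],"hand":0}]' | head -3
python3 - <<'E'
from plan import *
to([tgt[0]-.003,tgt[1],.052],down(np.pi/2+yaw))
a=robot.read_camera('top')[100:240,200:350]; b=robot.read_camera('scene')[130:300,140:340]
cv2.imwrite('pics/flip.png',np.hstack([cv2.resize(x,(400,400),interpolation=cv2.INTER_CUBIC) for x in(a,b)]))
E
```

```text
time: 5.3
tool_pos: [0.5504, 0.0239, 0.1726]
tool_rot: [1.533, 1.559, 3.031]
time: 5.8
tool_pos: [0.5452, 0.0233, 0.1332]
tool_rot: [1.435, 1.559, 3.032]
t 5.8 pos [0.5452 0.0233 0.1332] shift [ 0.0812 -0.002   0.0011] twist [ 0.0061  0.0015 -0.0115] q [-0.098  0.506  1.619  0.     1.028 -1.696] F [1.  0.8 0.5] open 0.0193
```

View pics/flip.png

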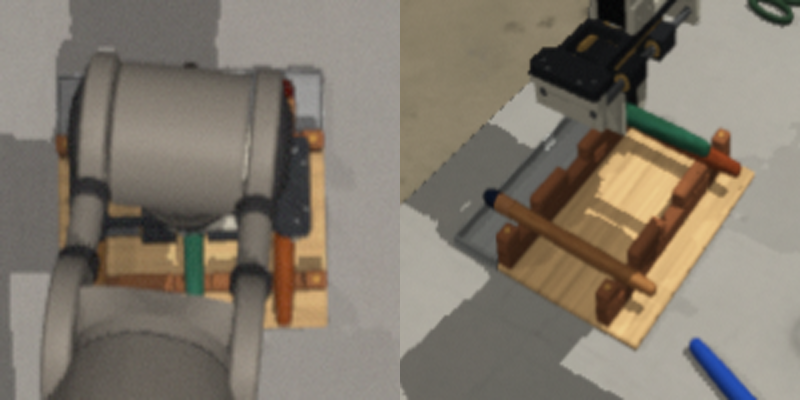

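The teal handle end now points toward the robot, with the bare end at about (194,290) in the left panel. The bristle tip is just visible above the tray at (190,66). I'll check the alignment numerically and start a partial descent.

```bash
python3 -c "
from plan import *
print(world('top',[(272.75,191),(271.2,123.5)],[.127]*2).round(4), tgt, yaw)"
python3 -m creep '[{"translation":[0.02,-0.002,0.001],"twist":[0,0,0],"hand":0},{"translation":[0.04,-0.002,0.001],"twist":[0,0,-0.01],"hand":0},{"translation":[0.05,-0.002,0.001],"twist":[0,0,-0.01],"hand":0},{"translation":[0.05,-0.002,0.001],"twist":[0,0,-0.01],"hand":0},{"translation":[0.05,-0.002,0.001],"twist":[0,0,-0.01],"hand":0}]'
python3 - <<'E'
from plan import *
to([tgt[0]-.003,tgt[1],.052],down(np.pi/2+yaw))
b=robot.read_camera('scene')[120:290,140:340]; a=robot.read_camera('top')[100:240,200:350]
cv2.imwrite('pics/mid.png',np.hstack([cv2.resize(x,(400,400),interpolation=cv2.INTER_CUBIC) for x in(a,b)]))
E
```

```text
[[0.5013 0.0206 0.127 ]
 [0.6551 0.0242 0.127 ]] [0.54921397 0.0246013  0.044     ] 0.02080653986222569
time: 6.4
tool_pos: [0.5474, 0.0244, 0.0843]
tool_rot: [-0.363, 1.569, 1.235]
contact_force: [0.4, 0.2, 0.6]
opening: 0.0195
t 6.4 pos [0.5474 0.0244 0.0843] shift [0.0323 0.0012 0.0002] twist [0.0063 0.0013 0.0005] q [-0.096  0.57   1.669  0.002  0.902 -1.695] F [0.4 0.2 0.6] open 0.0195
```

View pics/mid.png

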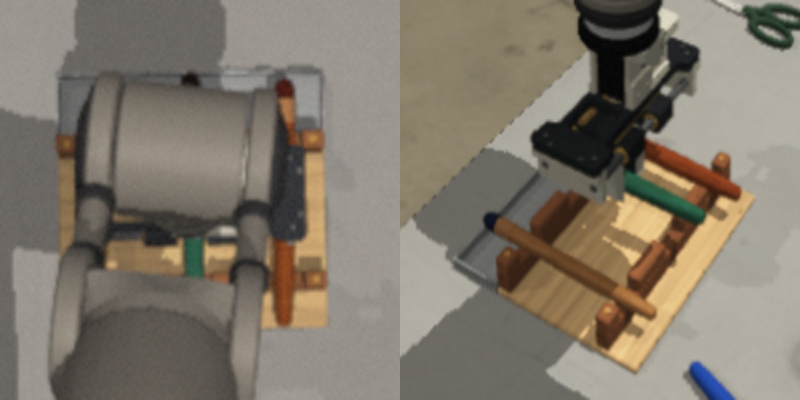

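The brush hangs directly over the middle groove, with its dark tip over the tray at (190,78) in the left panel. I'll descend the rest of the way gently.

```bash
python3 -m creep '[{"translation":[0.01,0.001,0],"twist":[0,0,0],"hand":0},{"translation":[0.02,0.001,0],"twist":[0,0,0],"hand":0},{"translation":[0.028,0.001,0],"twist":[0,0,0],"hand":0},{"translation":[0.033,0.001,0],"twist":[0,0,0],"hand":0},{"translation":[0.033,0.001,0],"twist":[0,0,0],"hand":0}]'
python3 -c "
from plan import *
to([tgt[0]-.003,tgt[1],.0505],down(np.pi/2+yaw))"
```

```text
time: 7.0
tool_pos: [0.5463, 0.0244, 0.0509]
tool_rot: [-0.208, 1.569, 1.389]
contact_force: [0.5, -0.0, -0.3]
opening: 0.0194
t 7.0 pos [0.5463 0.0244 0.0509] shift [0.0004 0.0001 0.0002] twist [0.0062 0.0013 0.0003] q [-0.096  0.619  1.696  0.002  0.827 -1.695] F [ 0.5 -0.  -0.3] open 0.0194
```

```bash
python3 -m creep '[{"translation":[0.001,0,0],"twist":[0,0,0],"hand":0},{"translation":[0.001,0,0],"twist":[0,0,0],"hand":35},{"translation":[0.001,0,0],"twist":[0,0,0],"hand":40},{"translation":[0.001,0,0],"twist":[0,0,0],"hand":60},{"translation":[0.001,0,0],"twist":[0,0,0],"hand":60}]'
python3 -m creep '[{"translation":[-0.02,0,0],"twist":[0,0,0],"hand":60},{"translation":[-0.05,0,0],"twist":[0,0,0],"hand":60},{"translation":[-0.09,0,0],"twist":[0,0,0],"hand":60},{"translation":[-0.13,0,0],"twist":[0,0,0],"hand":60},{"translation":[-0.16,0,0],"twist":[0,0,0],"hand":60}]'
python3 -m creep '[{"translation":[-0.03,0,0.05],"twist":[0,0,0],"hand":60},{"translation":[-0.03,0,-0.3],"twist":[0,0,0],"hand":60},{"translation":[-0.03,0,-0.3],"twist":[0,0,0],"hand":60},{"translation":[-0.03,0,-0.3],"twist":[0,0,0],"hand":60},{"translation":[-0.03,0,-0.3],"twist":[0,0,0],"hand":60}]'
python3 -m creep '[{"translation":[0,0,-0.15],"twist":[0,0,0],"hand":60},{"translation":[0,0,-0.15],"twist":[0,0,0],"hand":60},{"translation":[0,0,-0.15],"twist":[0,0,0],"hand":60},{"translation":[0,0,-0.15],"twist":[0,0,0],"hand":60},{"translation":[0,0,-0.15],"twist":[0,0,0],"hand":60}]'
python3 - <<'E'
from h import *
b=robot.read_camera('scene')[130:290,140:340]; im,bb,l=green('top'); a=im[115:230,205:340]; print(bb)
cv2.imwrite('pics/end.png',np.hstack([cv2.resize(x,(400,400),interpolation=cv2.INTER_CUBIC) for x in(a,b)]))
E
```

```text
time: 7.5
tool_pos: [0.5463, 0.0244, 0.0498]
tool_rot: [-0.097, 1.569, 1.501]
contact_force: [0.2, -0.3, 0.0]
opening: 0.047
time: 8.0
tool_pos: [0.5466, 0.0242, 0.2123]
tool_rot: [-1.164, 1.568, 0.434]
contact_force: [0.0, 0.2, -0.5]
opening: 0.0552
time: 8.5
tool_pos: [0.5507, -0.1349, 0.2401]
tool_rot: [-1.227, 1.568, 0.373]
contact_force: [1.9, 0.2, 0.6]
opening: 0.055
time: 9.0
tool_pos: [0.5545, -0.2859, 0.2392]
tool_rot: [-0.741, 1.568, 0.856]
contact_force: [0.0, 1.1, -0.9]
opening: 0.0549
[([269, 145, 7, 69, 351], [272.4, 178.1])]
```

View pics/end.png

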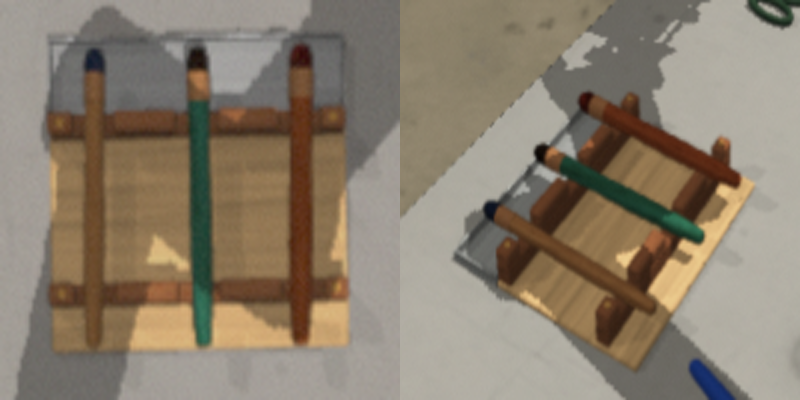

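The teal brush lies centred in the middle groove, with its dark bristles at (198,58) over the tray, level with the other two. Neither neighbour has moved. I'm handing in.

```bash
python3 -c "
from cell import robot
print(robot.hand_in()); print(robot.observe()['time'])"
```

```text
the job is handed in; nothing more can be done
None
the job is handed in; nothing more can be done
```

I turned the teal-green brush end for end and laid it back in the middle groove. I handed the job in about 9 s into the 40 s allowed.

- **Brush:** the last pictures from both cameras show it lying in both rail notches. Its bristles hang over the drip tray, lined up with those of the other two.
- **Other brushes:** both look as they did at the start.
- **Forces:** the readings at the end of each move never passed about 2 N.
- **Arm:** it had released the brush and moved about 0.3 m to the side, at 0.24 m height, touching nothing.
- **Grip height:** the gripper stopped about 6 mm higher than I commanded for the grasp. The grip held, and I used the same height to set the brush down.

No check failed. The hand-in reported no verdict, and I took no picture after it.

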